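# Close up two repaired bench instruments

## Robot

A 6-joint arm with a two-finger parallel gripper is mounted at the origin on the work surface. World frame = base frame: x ahead of the robot, y to its left, z up, the work surface at z = 0. Lengths are in m, angles in rad, forces in N, time in s.
With the tool pointing down it reaches from about 0.25 to 0.725 m from the base axis. Payload 4 kg.
Tool frame: the origin (TCP) lies midway between the tips of the shut fingers; the grasp point (between the pads) lies 19 mm behind it; z points along the fingers, y is the line along which they close (so a half turn about z gives the same grasp; the last joint's range is limited). The gripper opens to 85 mm and grips with 20 to 120 N. Pads are 22 mm wide; open, the fingers measure 114 mm over their backs; the gripper's body (76 mm by 85 mm) begins 54 mm behind the grasp point. The pads swing forward as they close: fully open they stand 13 mm farther back than shut.
Start: joints at [-1.3, 0.241, 0.005, 1.335, 0, 1.571], TCP at [0.134, -0.482, 0.231] pointing down, gripper open.
Joint ranges: [-2.72, 2.72], [-1.05, 1.87], [-1.09, 1.28], [-1.99, 2.15], [-1.42, 1.44], [-3.14, 3.14]. Speed limits (rad/s): [2.79, 2.79, 3.14, 3.14, 3.14, 3.14].

## Interface

Orientations are given as a unit quaternion [x, y, z, w].
In Python, from workcell import monitor, vision, job gives the robot as it stands.
- The arm moves only by the tool move_arm, never from a script. Its argument "moves" is a list that holds one entry, the list of rows, each a list of 5 numbers: the shift along the world's x, y, z in m, then the turn about the world's z in degrees, then the opening in per cent of the stroke, from 0 (shut) to 100 (fully open). In form: [[[x, y, z, turn, gripper], ...]]. A call has 1 to 5 rows; each row is the pose to reach, as a shift and turn from the pose commanded when the call began; what a row does not reach only later rows make up. A row lasts 1/8 s, in which the tool goes at most 62.5 mm and 10.7 degrees, less where a joint would pass 70% of its speed; a pose out of reach is approached as far as the arm can. A call with a gripper value outside its range is refused whole. The fingers move at their own pace and stop on an object; the grip force is fixed at half the most. Time passes only in rows, so rows that repeat a pose let the fingers close. It gives the time, the measured TCP pose, the force, the opening and the grip force at its end, in the units of the state.
- monitor.get_obs(): the state, without advancing time (a new reading comes with each control period).
- vision.camera(name): name is "scene" or "top"; returns a dict with "color" (480x640x3 uint8, red, green, blue), "camera_matrix" (3x3 intrinsics, pixels), "eye" and "attitude" of the camera in the world. Camera axes: x right, y up, looking along -z (the intrinsics and any distortion apply to the point x, -y, -z); pixel columns grow to the right and rows downward; lengths in m; the calibration is good to about 2 mm. A picture is of the moment at which its call begins. There is no depth.
- job.job_done(): hands the job in; it is judged then, once.
The state is a dict: "clock": time; "joint_pos": joint angles; "joint_vel": joint speeds; "tau": joint torques, N m; "eef_pos": TCP position; "tool_rot": TCP orientation; "ft_force": force on the tool from outside, world axes, zero at the start; "ft_torque": the same for the moment, N m; "grip_width": finger opening in m; "grasp_force": force on a finger pad.
Only numpy, scipy, OpenCV 4.12 (cv2) and the standard library are available. Lean on these libraries where they do the work, as an engineer would, in place of code of your own. Each camera call takes 0.05 s, during which the arm holds its last target. There are 200 camera calls.

## Task

Close up the two repaired units: set the metal screening lid down, without dropping it, level and fully seated on the frame inside the beige unit, and leave it there, then press the beige unit's hinged cover down until its catch clicks and holds it shut. Also press the blue unit's cover down until it clicks shut (before or after, as you like), and do not disturb the other things on the bench.

Things in the scene. Friction and masses are not known exactly. Their poses are not given: they have to be found in the camera images.
- unitA: Fixed open-topped housing, 150 (x) x 120 (y) x 75 mm high, walls 4 mm, in any of three places. Origin: centre of its underside, on the bench; +x: hinge side, -x: catch side, z up. Beige measuring receiver. Centred in it, an aluminium frame (rim for the lid): outer 106 x 82 mm, opening 86 (x) x 62 mm (y), level top 35 mm above the bench.
- rim_top (a point): Centre of the frame's opening at the height of its top face; axes as the beige unit's. A seated lid has its origin 5 mm straight below this point and its long side along x (either way round).
- coverA (a joint): Angle of the beige unit's cover (rad): 0 shut, 1.57 upright, 1.9 fully back (stop). Starts at 0.8 to 1.8; if it hangs over the frame, push it back first. Lightly stiff: stays where left above 0.15; let go lower without a click it springs up again. The catch resists from 0.09 rad down (7 to 11 N at the press mark), snaps in below about 0.035 and holds it at 0.
- coverA_hinge (a point): Point on the beige cover's hinge line (along the unit's y), mid-width: 75 mm above the bench, 75 mm to the unit's +x from its centre. From here the cover reaches 158 mm to its free edge; it is 120 mm wide and 5 mm thick. Shut, it lies flat on the housing, top 80 mm above the bench.
- coverA_pad (a point): Centre of the orange press mark (36 x 50 mm) on the beige cover's outer face, 132 mm from the hinge line, mid-width; moves with the cover. At the free edge a tongue, 40 mm wide, hangs 20 mm below the underside; shut, it snaps over a spring catch on the outside of the unit's -x wall.
- unitB: Fixed open-topped housing, 150 (x) x 120 (y) x 75 mm high, walls 4 mm, in any of three places. Origin: centre of its underside, on the bench; +x: hinge side, -x: catch side, z up. Blue power module; inside only terminal blocks up to 35 mm high, nothing has to be put in.
- coverB (a joint): Angle of the blue unit's cover (rad): 0 shut, 1.57 upright, 1.9 fully back (stop). Starts at 0.6 to 1.75. Lightly stiff: stays where left above 0.15; let go lower without a click it springs up again. The catch resists from 0.09 rad down (7 to 11 N at the press mark), snaps in below about 0.035 and holds it at 0.
- coverB_hinge (a point): Point on the blue cover's hinge line (along the unit's y), mid-width: 75 mm above the bench, 75 mm to the unit's +x from its centre. From here the cover reaches 158 mm to its free edge; it is 120 mm wide and 5 mm thick. Shut, it lies flat on the housing, top 80 mm above the bench.
- coverB_pad (a point): Centre of the yellow press mark (36 x 50 mm) on the blue cover's outer face, 132 mm from the hinge line, mid-width; moves with the cover. At the free edge a tongue, 40 mm wide, hangs 20 mm below the underside; shut, it snaps over a spring catch on the outside of the unit's -x wall.
- lid: Loose aluminium lid, 0.1 to 0.2 kg, on the mat. Plate 100 (x) x 76 (y) x 4 mm; the step under it, 80 x 56 x 5 mm, goes into the frame. On top, centred, a red bar handle 50 mm long (x), 12 wide (y), 24 high. Origin: centre of the step's underside; plate top 9 mm, handle top 33 mm above it. Same after a half turn. Seated, the handle stays 11 mm below the shut cover.
- mat: Fixed dark green mat 220 x 140 x 3 mm, under the lid and the screwdriver; origin centre of its underside.
- screwdriver: Bystander: screwdriver 120 mm long lying on the mat, origin at its middle underneath, x along it.
- spool: Bystander: upright metal spool, diameter 44 mm, 50 mm high; origin centre of underside.
- flux: Bystander: amber bottle, diameter 38 mm, 95 mm high; origin centre of underside.
- mug: Bystander: blue mug, diameter 80 mm, 90 mm high; origin centre of underside.
- meter: Bystander: yellow multimeter lying flat, 150 x 75 x 41 mm; origin centre of underside.
- spray: Bystander: red can, diameter 60 mm, 160 mm high; origin centre of underside.
- wrench: Bystander: wrench 160 mm long lying flat; origin at its middle underneath.

How it is judged:
On the way, in this order (a step that is already met when the one before it is completed fails the run):
1. the lid sits released, level and seated on the frame in the beige unit (x of lid in the frame of rim_top between -0.005 and 0.005 m and y of lid in the frame of rim_top between -0.005 and 0.005 m and z of lid in the frame of rim_top below -0.0025 m and angle between lid's own z axis and vertical below 0.05 rad and contact force between the fingers and lid below 0.1 N and linear speed of lid below 0.02 m/s), for 0.2 s.
2. then the beige unit's cover is latched shut (value of joint coverA below 0.03 rad), for 0.2 s.
At the end, for the whole second after the job is handed in: The lid is released and at rest on the frame in the beige unit: within 5 mm of the frame's centre in x and y, its step at least 2.5 mm down in the opening, tilted under 0.05 rad; both covers are held shut by their catches (joint under 0.03 rad); the fingers touch nothing (all of step 1 and value of joint each of coverA, coverB below 0.03 rad and contact force between the fingers and anything else below 0.1 N).
It fails at once if a bystander is moved more than 30 mm (distance of any of screwdriver, spool, flux, mug, meter, spray, wrench from where it was at the start of the episode above 0.03 m).
It fails at once if the lid is dropped into the beige unit (let go over it with its step more than 12 mm above the frame's top) (horizontal distance between lid and rim_top below 0.05 m and z of lid in the frame of rim_top above 0.012 m and contact force between the fingers and lid below 0.05 N).
It also fails if it takes over 72 s, if anything falls off the work surface, if the arm or the gripper's body presses on something with over 40 N, if the wrist force passes 120 N, or if a joint passes its speed limit or range.

## Working session

There is one attempt and no reset: what is moved stays moved. The work goes in short steps, Python scripts to look and compute and a tool call to move; the robot and the scene stay as the last step left them, time stands still between calls to the robot, and variables do not carry over. Pictures are saved under pics/ and viewed, at most 10 in all, crops included, and the job is handed in when it is done.

Besides the shell and the picture viewer there is one more tool, called after ">>>" as name([rows], argument=value, ...), one row to a line, values as JSON. move_arm: Moves the arm, as the interface text tells. Its arguments: {"type":"object","properties":{"moves":{"type":"array","items":{"type":"array","items":{"type":"array","items":{"type":"number"}}}}},"required":["moves"]}

```bash
mkdir -p pics; ls; python3 - <<'E'
from workcell import monitor, vision
import cv2,pickle
for n in("scene","top"):
    c=vision.camera(n);pickle.dump(c,open(f"pics/{n}0.pkl","wb"))
    cv2.imwrite(f"pics/{n}0.png",c["color"][...,::-1]);print(n,c["camera_matrix"],c["eye"],c["attitude"],[k for k in c])
o=monitor.get_obs();print(o["clock"],o["eef_pos"],o["tool_rot"],o["ft_force"],o["grip_width"])
E
```

```text
pics
scene [[617.81266928   0.         327.19062818]
 [  0.         617.81266928 232.52686135]
 [  0.           0.           1.        ]] [1.63915616 0.35927015 1.0727376 ] [0.24618407 0.32401292 0.71109089 0.5733749 ] ['color', 'camera_matrix', 'eye', 'attitude']
top [[502.70119562   0.         308.86444269]
 [  0.         502.70119562 240.21054472]
 [  0.           0.           1.        ]] [0.37496978 0.06607585 1.31033085] [-0.06440518  0.05178438  0.70570673 -0.70366779] ['color', 'camera_matrix', 'eye', 'attitude']
0.1 [ 0.13358991 -0.48124645  0.2305155 ] [ 9.90850795e-01  1.34958684e-01 -1.35498748e-04 -9.14900940e-04] [0.78937886 0.21675786 0.76805571] 0.08515683838782409
```

View pics/scene0.png

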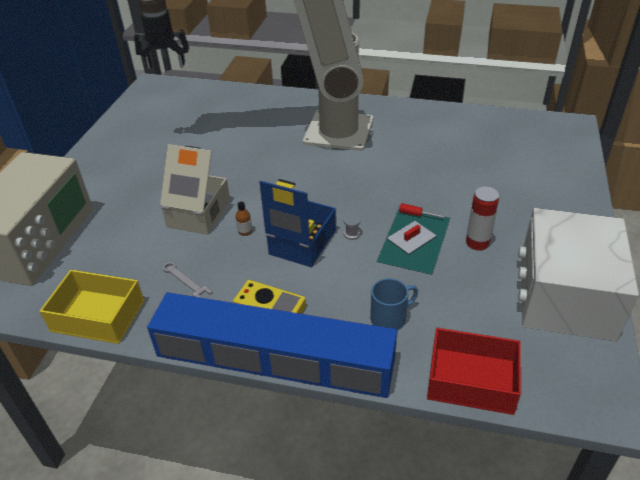

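View pics/top0.png

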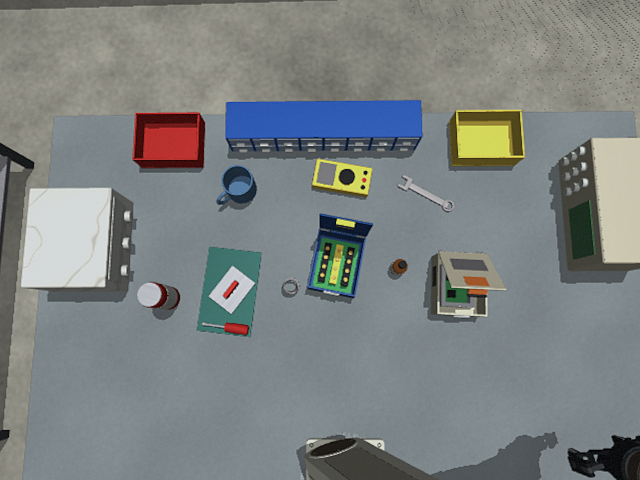

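The two pictures show the lid on the mat at top pixel (232,290), the blue unit at (337,260) with its cover near upright, and the beige unit at (462,285) with its cover leaning over the frame. I'll zoom in to get corner pixels.

```bash
python3 - <<'E'
import cv2,numpy as np
t=cv2.imread("pics/top0.png")
f=lambda x0,y0,x1,y1,s:cv2.resize(t[y0:y1,x0:x1],None,fx=s,fy=s,interpolation=cv2.INTER_CUBIC)
a=f(300,205,380,305,4);b=f(425,240,515,325,4);c=f(195,240,270,340,4)
h=400
im=np.zeros((745,800,3),np.uint8)
im=np.zeros((400,980,3),np.uint8)
im[:400,:320]=a;im[:340,320:680]=b;im[:400,680:980]=c
im=cv2.resize(im,(784,320))
out=np.zeros((600,784,3),np.uint8);out[:320]=im
s=cv2.imread("pics/scene0.png");out[320:600,:]=cv2.resize(s[140:265,150:500],(784,280),interpolation=cv2.INTER_CUBIC)
cv2.imwrite("pics/z0.png",out)
E
cat >h.py <<'E'
import numpy as np,pickle
from scipy.spatial.transform import Rotation as R
def load(n):return pickle.load(open(n,"rb"))
def w(c,u,v,z):
    K=c["camera_matrix"];d=np.array([(u-K[0,2])/K[0,0],-(v-K[1,2])/K[1,1],-1]);d=R.from_quat(c["attitude"]).apply(d);e=np.array(c["eye"]);return e+d*(z-e[2])/d[2]
def p(c,X):
    K=c["camera_matrix"];q=R.from_quat(c["attitude"]).inv().apply(np.atleast_2d(X)-c["eye"]);return np.c_[K[0,2]-K[0,0]*q[:,0]/q[:,2],K[1,2]+K[1,1]*q[:,1]/q[:,2]]
E
```

```text
(no output)
```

View pics/z0.png

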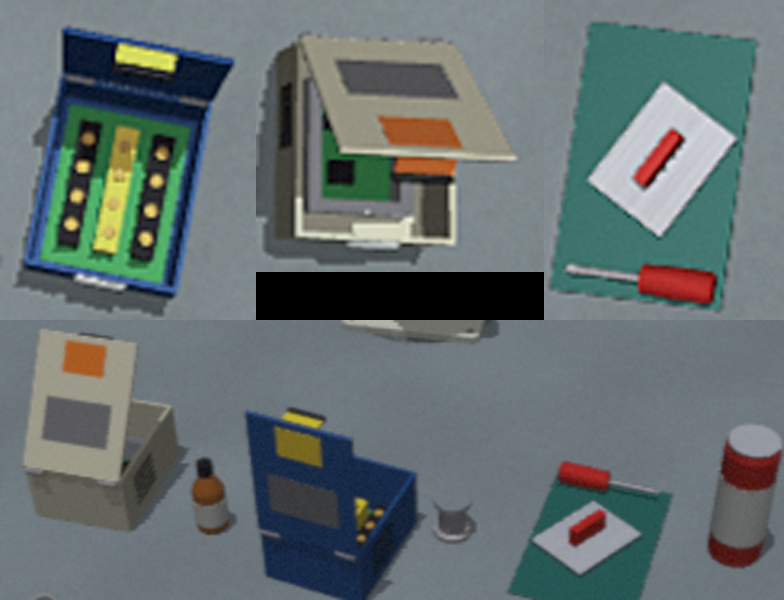

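```bash
cat > m.py <<'E'
from h import *
from scipy.optimize import least_squares
t=load("pics/top0.pkl")
def unit(q,P):
    x,y,a,th=q
    P=np.array(P,float);L=[]
    for k,(X,Y,Z) in P_iter(P,th): L.append((X,Y,Z))
    L=np.array(L);c,s=np.cos(a),np.sin(a)
    return np.c_[x+c*L[:,0]-s*L[:,1],y+s*L[:,0]+c*L[:,1],L[:,2]]
def P_iter(P,th):
    # rows: flag,r_or_x,y,h_or_z ; flag 1 = on cover (r from hinge, h above underside)
    for f,r,y,h in P:
        yield f,((r,y,h) if f==0 else (.075-r*np.cos(th)+h*np.sin(th),y,.075+r*np.sin(th)+h*np.cos(th)))
def fit(pts,pix,x0):
    r=least_squares(lambda q:(p(t,unit(q,pts))-pix).ravel(),x0,x_scale=[.01,.01,.1,.1]);return r.x,np.sqrt(np.mean(r.fun**2)),r.fun.round(1)
E
python3 - <<'E'
from m import *
# left in image=+y
for n,px,h in(("B",[(307.5,287.5),(355.3,296.9),(320,214.1),(372.8,224.1)],0),("A",[(437.8,315.6),(487.5,315.9),(452.2,287.5),(506.25,289.4)],.005)):
    pts=[(0,-.075,.06,.075),(0,-.075,-.06,.075),(1,.158,.06,h),(1,.158,-.06,h)]
    g=w(t,*px[0],.075)
    print(n,[w(t,*q,.075).round(4) for q in px[:2]])
    for th in(.7,1.5):print(*fit(pts,np.array(px),[g[0]+.07,g[1]-.06,0,th]))
L=np.array([w(t,u,v,.012) for u,v in[(232.5,265.6),(255.3,283.1),(231.25,314.1),(208.4,296.25)]])
print(L.round(4),L.mean(0),[np.linalg.norm(L[i]-L[i-1]).round(4) for i in range(4)],np.degrees(np.arctan2(*(L[0]-L[3])[1::-1])),np.degrees(np.arctan2(*(L[1]-L[2])[1::-1])))
# handle ends at top z=.036
H=[w(t,195+(X-544)/3.2,240+Y/3.2,.036) for X,Y in[(677,134),(641,180)]]
print(H,np.mean(H,0))
for nm,u,v,z in[("flux",400,263,.095),("spool",290,285,.05),("spray",152,294,.16),("meter",342,177,.04),("mug",238,180,.09)]:print(nm,w(t,u,v,z))
s=load("pics/scene0.pkl")
E
```

```text
B [array([0.4625, 0.0916, 0.075 ]), array([ 0.4393, -0.0251,  0.075 ])]
[ 0.5244438   0.01849486 -0.19717376  1.58577692] 0.33875284245987247 [-0.2 -0.1  0.2  0.1 -0.6 -0.1  0.6  0.1]
[ 0.5244438   0.01849486 -0.19717376  1.58577692] 0.33875284245987564 [-0.2 -0.1  0.2  0.1 -0.6 -0.1  0.6  0.1]
A [array([ 0.3938, -0.2237,  0.075 ]), array([ 0.3929, -0.3432,  0.075 ])]
[ 0.46824211 -0.28624929 -0.02818859  0.91162086] 0.4684192728353282 [ 0.2 -0.5  0.4  0.5 -0.9  0.2  0.4 -0.3]
[ 0.46824211 -0.28624929 -0.02818856  0.91162085] 0.46841927283504003 [ 0.2 -0.5  0.4  0.5 -0.9  0.2  0.4 -0.3]
[[0.5244 0.2881 0.012 ]
 [0.4787 0.2279 0.012 ]
 [0.3994 0.2884 0.012 ]
 [0.4451 0.3486 0.012 ]] [0.46192208 0.28828147 0.012     ] [np.float64(0.0997), np.float64(0.0756), np.float64(0.0997), np.float64(0.0756)] -37.34149552715462 -37.35674538223055
[array([0.48002803, 0.27270659, 0.036     ]), array([0.44372858, 0.30045007, 0.036     ])] [0.4618783  0.28657833 0.036     ]
flux [ 0.51978521 -0.13324053  0.095     ]
spool [0.47065361 0.13595269 0.05      ]
spray [0.44257156 0.44636414 0.16      ]
meter [0.75298032 0.00183361 0.04      ]
mug [0.73205562 0.26601763 0.09      ]
```

Fits agree with the given sizes: lid measures 99.7 x 75.6 mm, and both units fit with residuals under 0.5 px. Pose estimates:
- **Unit A:** (0.468, -0.286), yaw -1.6°, cover at 0.91 rad.
- **Unit B:** (0.524, 0.018), yaw -11.3°, cover at 1.59 rad.

First I'll push the beige cover back.

>>> move_arm([
  [[0.05,0.04,-0.01,-5,0],[0.1,0.08,-0.02,-10,0],[0.15,0.12,-0.04,-17,0],[0.2,0.16,-0.06,-17,0],[0.24,0.192,-0.06,-17,0]],
])

```text
clock: 0.72
eef_pos: [0.3725, -0.289, 0.1699]
tool_rot: [1.0, -0.013, -0.001, -0.001]
ft_force: [0.8, -0.1, 1.0]
grip_width: -0.0
grasp_force: 0.0
```

>>> move_arm([
  [[0.02,0,0,0,0],[0.04,0,0,0,0],[0.06,0,0,0,0],[0.08,0,0,0,0],[0.1,0,0,0,0]],
])

```text
clock: 1.35
eef_pos: [0.4719, -0.2918, 0.1741]
tool_rot: [1.0, -0.013, 0.0, 0.001]
ft_force: [-0.8, 0.1, -0.5]
grip_width: -0.0
grasp_force: 0.0
```

>>> move_arm([
  [[0.02,0.002,-0.002,0,0],[0.04,0.002,-0.002,0,0],[0.055,0.002,-0.002,0,0],[0.07,0.002,-0.002,0,0],[0.07,0.002,-0.002,0,0]],
])

```text
clock: 1.98
eef_pos: [0.5426, -0.2887, 0.1685]
tool_rot: [1.0, -0.013, -0.001, -0.0]
ft_force: [-1.0, -0.6, -0.0]
grip_width: -0.0002
grasp_force: 0.0
```

>>> move_arm([
  [[-0.04,0.002,0.0,0,0],[-0.08,0.002,0.03,0,0],[-0.08,0.03,0.08,0,0],[-0.06,0.08,0.1,-5,0],[-0.03,0.13,0.12,-10,0]],
])

```text
clock: 2.6
eef_pos: [0.5113, -0.1585, 0.2909]
tool_rot: [0.995, -0.103, 0.0, 0.0]
ft_force: [0.8, -0.7, -0.8]
grip_width: -0.0
grasp_force: 0.0
```

```bash
python3 - <<'E'
from workcell import vision
import cv2,pickle
c=vision.camera("scene");pickle.dump(c,open("pics/s1.pkl","wb"))
cv2.imwrite("pics/s1.png",cv2.resize(c["color"][100:300,130:450,::-1],(800,500),interpolation=cv2.INTER_CUBIC))
E
```

```text
(no output)
```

View pics/s1.png

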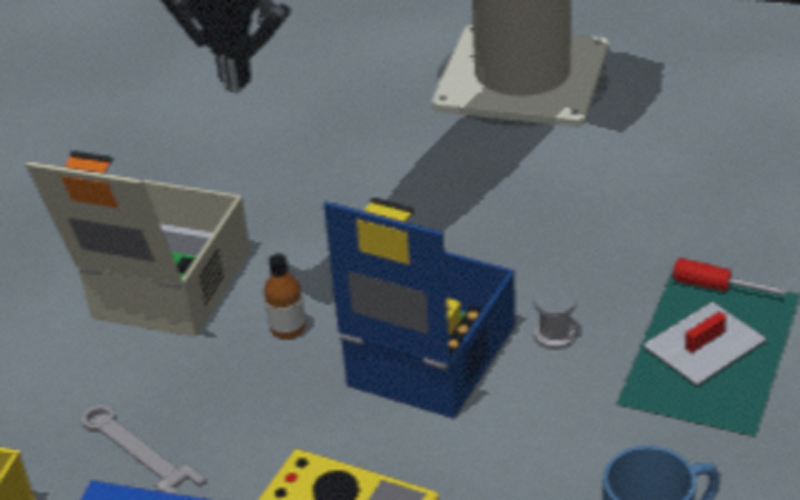

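Beige cover is now leaning back and the frame is clear. Next is the blue cover, pushed from behind.

>>> move_arm([
  [[0.05,0.04,0,0,0],[0.1,0.08,0,0,0],[0.146,0.12,0,0,0],[0.146,0.15,-0.04,0,0],[0.146,0.15,-0.1,0,0]],
])

```text
clock: 3.28
eef_pos: [0.6512, -0.0708, 0.2137]
tool_rot: [0.998, -0.061, 0.002, -0.017]
ft_force: [-0.4, -0.7, -0.2]
grip_width: -0.0002
grasp_force: 0.0
```

>>> move_arm([
  [[-0.026,0.005,0.005,0,0],[-0.052,0.01,0.005,0,0],[-0.07,0.014,0.003,0,0],[-0.086,0.017,-0.001,0,0],[-0.102,0.02,-0.009,0,0]],
])

```text
clock: 3.9
eef_pos: [0.5462, -0.0551, 0.2046]
tool_rot: [0.998, -0.059, 0.001, -0.018]
ft_force: [0.7, 0.3, 0.1]
grip_width: -0.0001
grasp_force: 0.1
```

```bash
python3 - <<'E'
from workcell import vision,monitor
import cv2,pickle
c=vision.camera("scene");pickle.dump(c,open("pics/s2.pkl","wb"))
cv2.imwrite("pics/s2.png",cv2.resize(c["color"][100:300,130:450,::-1],(640,400),interpolation=cv2.INTER_CUBIC))
o=monitor.get_obs();print(o["joint_pos"],o["eef_pos"])
E
```

```text
[-0.12035148  0.34951777  0.08088021  1.30794725  0.03602552  3.13975333] [ 0.54343242 -0.05470948  0.2033062 ]
```

View pics/s2.png

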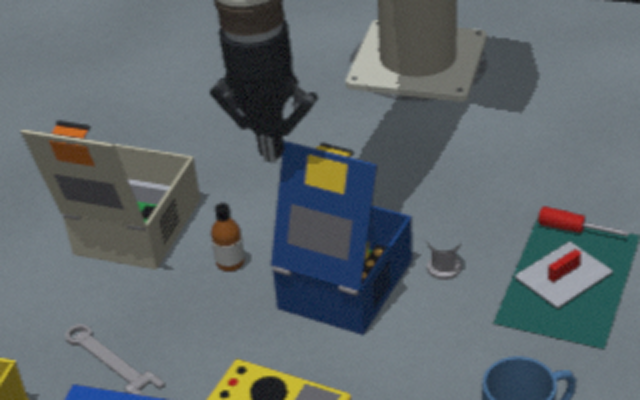

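The last joint hit its limit (3.14), which left the fingers beside the cover's edge, though it did nudge the cover forward. I'll lift off and make a half turn to unwind.

>>> move_arm([
  [[0.0,-0.02,0.03,10,0],[0.0,-0.02,0.07,20,0],[0.02,-0.02,0.09,30,0],[0.05,-0.01,0.09,40,0],[0.08,0.0,0.09,50,0]],
])

```text
clock: 4.58
eef_pos: [0.6281, -0.0553, 0.2952]
tool_rot: [0.929, 0.371, -0.007, -0.016]
ft_force: [1.1, -0.6, -0.5]
grip_width: -0.0
grasp_force: 0.0
```

>>> move_arm([
  [[0.0,0.0,0,10,0],[0,0.0,0,20,0],[0,0,0,30,0],[0,0,0,40,0],[0,0.0,0,50,0]],
])

```text
clock: 5.2
eef_pos: [0.6271, -0.0552, 0.2942]
tool_rot: [0.685, 0.728, -0.014, -0.012]
ft_force: [-0.8, 0.5, 0.1]
grip_width: -0.0
grasp_force: 0.0
```

>>> move_arm([
  [[0.0,0.0,0,10,0],[0,0.0,0,20,0],[0,0,0,30,0],[0,0,0,40,0],[0,0.0,0,50,0]],
])

```text
clock: 5.82
eef_pos: [0.6271, -0.0552, 0.2943]
tool_rot: [0.313, 0.95, -0.018, -0.006]
ft_force: [-0.3, 0.7, -0.0]
grip_width: 0.0
grasp_force: 0.0
```

```bash
cat > pad.py <<'E'
import cv2,pickle
from m import *
from workcell import vision,monitor
q={"A":(.4682,-.2862,-.022),"B":(.5244,.0185,-.197)}
def state():
    c=vision.camera("scene")
    hsv=cv2.cvtColor(c["color"],cv2.COLOR_RGB2HSV)
    for n,lo,hi in(("A",(5,150,100),(17,255,255)),("B",(22,150,80),(33,255,255))):
        m=cv2.inRange(hsv,lo,hi);k,_,st,ce=cv2.connectedComponentsWithStats(m)
        th=np.linspace(0,1.9,381);P=np.array([p(c,unit((*q[n],a),[(1,.132,0,.005)]))[0] for a in th])
        for i in range(1,k):
            if st[i,4]>25:
                d=np.linalg.norm(P-ce[i],axis=1)
                if d.min()<6:print(n,"area",st[i,4],"theta",th[d.argmin()].round(2),"err",d.min().round(1))
    o=monitor.get_obs();print(o["clock"],o["eef_pos"].round(4) if hasattr(o["eef_pos"],"round") else o["eef_pos"],o["joint_pos"][5],o["ft_force"])
    return c
E
python3 -c "
from pad import *
state()"
```

```text
B area 269 theta 1.18 err 0.6
5.875 [ 0.627  -0.0551  0.2944] 0.5606944240868706 [ 0.01408733 -0.49330455  0.69141662]
```

>>> move_arm([
  [[0.01,0.03,-0.0,10,0],[0.01,0.051,-0.03,20,0],[0.01,0.051,-0.065,25,0],[0.01,0.051,-0.094,25,0],[-0.025,0.058,-0.094,25,0]],
])

```text
clock: 6.5
eef_pos: [0.6011, 0.0027, 0.1956]
tool_rot: [0.104, 0.994, -0.019, -0.005]
ft_force: [-0.5, -0.3, 0.0]
grip_width: 0.0001
grasp_force: 0.0
```

>>> move_arm([
  [[-0.015,0.003,-0.003,0,0],[-0.031,0.006,-0.011,0,0],[-0.047,0.009,-0.018,0,0],[-0.063,0.0125,-0.028,0,0],[-0.075,0.015,-0.04,0,0]],
])

```text
clock: 7.12
eef_pos: [0.5268, 0.018, 0.1606]
tool_rot: [0.104, 0.994, -0.018, -0.001]
ft_force: [-0.3, 0.0, 0.5]
grip_width: 0.0002
grasp_force: 0.2
```

```bash
python3 -c "
from pad import *
state()"
```

```text
B area 73 theta 0.48 err 1.3
7.175 [0.5241 0.0182 0.1587] 0.26297466767756483 [-3.71789887  0.76457111 -1.29957272]
```

>>> move_arm([
  [[-0.009,0.002,-0.012,0,0],[-0.018,0.004,-0.027,0,0],[-0.026,0.006,-0.044,0,0],[-0.039,0.008,-0.061,0,0],[-0.043,0.009,-0.068,0,0]],
])

```text
clock: 7.8
eef_pos: [0.4835, 0.027, 0.092]
tool_rot: [0.103, 0.994, -0.018, -0.002]
ft_force: [0.4, -0.2, 0.9]
grip_width: -0.0001
grasp_force: 0.3
```

>>> move_arm([
  [[-0.002,0,-0.004,0,0],[-0.002,0,-0.007,0,0],[-0.002,0,-0.01,0,0],[-0.002,0,-0.013,0,0],[-0.002,0,-0.013,0,0]],
])

```text
clock: 8.43
eef_pos: [0.4832, 0.0272, 0.0802]
tool_rot: [0.103, 0.995, -0.018, -0.001]
ft_force: [-0.3, 0.5, 0.6]
grip_width: 0.0003
grasp_force: 0.0
```

>>> move_arm([
  [[0,0,-0.003,0,0],[0,0,-0.005,0,0],[0,0,-0.005,0,0]],
])

```text
clock: 8.8
eef_pos: [0.4835, 0.0273, 0.0793]
tool_rot: [0.103, 0.995, -0.018, 0.001]
ft_force: [-10.5, 0.2, 32.0]
grip_width: 0.0002
grasp_force: 16.2
```

>>> move_arm([
  [[0,0,0.05,0,0],[-0.01,0.04,0.08,-8,25],[-0.02,0.1,0.08,-16,50],[-0.02,0.16,0.08,-25,50],[-0.02,0.22,0.08,-25,50]],
])

```text
clock: 9.43
eef_pos: [0.4629, 0.2492, 0.155]
tool_rot: [0.316, 0.948, -0.017, -0.005]
ft_force: [1.2, -0.5, -0.8]
grip_width: 0.0425
grasp_force: 0.0
```

>>> move_arm([
  [[0,0.038,-0.02,0,50],[0,0.038,-0.06,0,50],[0,0.038,-0.06,0,50]],
])

```text
clock: 9.8
eef_pos: [0.4599, 0.2843, 0.0915]
tool_rot: [0.315, 0.949, -0.02, -0.007]
ft_force: [-0.6, -0.2, 0.1]
grip_width: 0.0425
grasp_force: 0.0
```

```bash
python3 - <<'E'
from pad import *
c=state()
t2=vision.camera("top");s=c["color"];u=t2["color"]
im=np.hstack([cv2.resize(s[140:290,260:460],(400,300)),cv2.resize(u[240:340,185:318],(400,300))])
cv2.imwrite("pics/l1.png",im[...,::-1]);print(monitor.get_obs()["tool_rot"])
E
```

```text
B area 157 theta 0.0 err 0.9
9.85 [0.4614 0.2847 0.0935] 1.2032165036432707 [-0.06502834 -0.22027701  0.3819119 ]
[ 0.31578144  0.94865426 -0.01759357 -0.00525832]
```

View pics/l1.png

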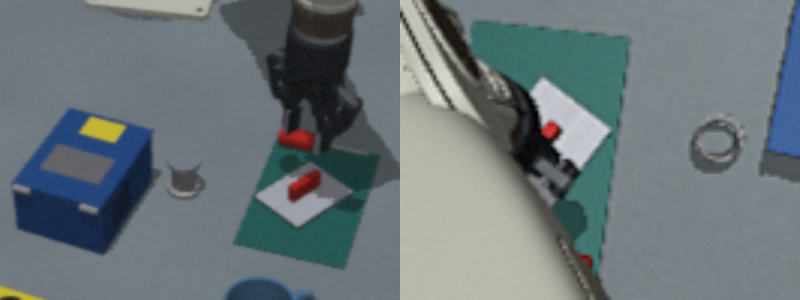

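Blue cover is shut and latched, and the lid hasn't been disturbed. Going down to grasp it.

>>> move_arm([
  [[0,0.002,-0.04,0,50],[0.0005,0.003,-0.07,0,50],[0.0005,0.003,-0.077,0,50],[0.0005,0.003,-0.077,0,50]],
])

```text
clock: 10.4
eef_pos: [0.4639, 0.2884, 0.019]
tool_rot: [0.316, 0.949, -0.017, -0.005]
ft_force: [0.6, -0.8, 0.6]
grip_width: 0.0425
grasp_force: 0.0
```

>>> move_arm([
  [[0,0,0,0,0],[0,0,0,0,0],[0,0,0,0,0],[0,0,0,0,0]],
])

```text
clock: 10.9
eef_pos: [0.4642, 0.289, 0.0197]
tool_rot: [0.316, 0.949, -0.016, -0.004]
ft_force: [-0.6, -1.2, 6.0]
grip_width: 0.0103
grasp_force: 59.4
```

>>> move_arm([
  [[0,0,0.02,0,0],[0,0,0.06,0,0],[0,0,0.11,0,0],[-0.02,0,0.14,5,0]],
])

```text
clock: 11.4
eef_pos: [0.4447, 0.2891, 0.1609]
tool_rot: [0.273, 0.962, -0.016, -0.003]
ft_force: [-0.1, 0.7, -1.7]
grip_width: 0.01
grasp_force: 58.9
```

```bash
python3 - <<'E'
from pad import *
c=state();pickle.dump(c,open("pics/s3.pkl","wb"))
t2=vision.camera("top");pickle.dump(t2,open("pics/t3.pkl","wb"));u=t2["color"];s=c["color"]
im=np.zeros((600,800,3),np.uint8)
im[:,:540]=cv2.resize(u[225:325,422:512],(540,600),interpolation=cv2.INTER_CUBIC)
im[:300,540:]=cv2.resize(s[90:240,320:450],(260,300));
cv2.imwrite("pics/a1.png",im[...,::-1]);print(monitor.get_obs()["grip_width"])
E
```

```text
B area 158 theta 0.0 err 0.9
11.45 [0.4427 0.2897 0.1643] 1.137919978037854 [-2.44389312 -0.15574038  0.03499617]
0.010592209435824647
```

View pics/a1.png

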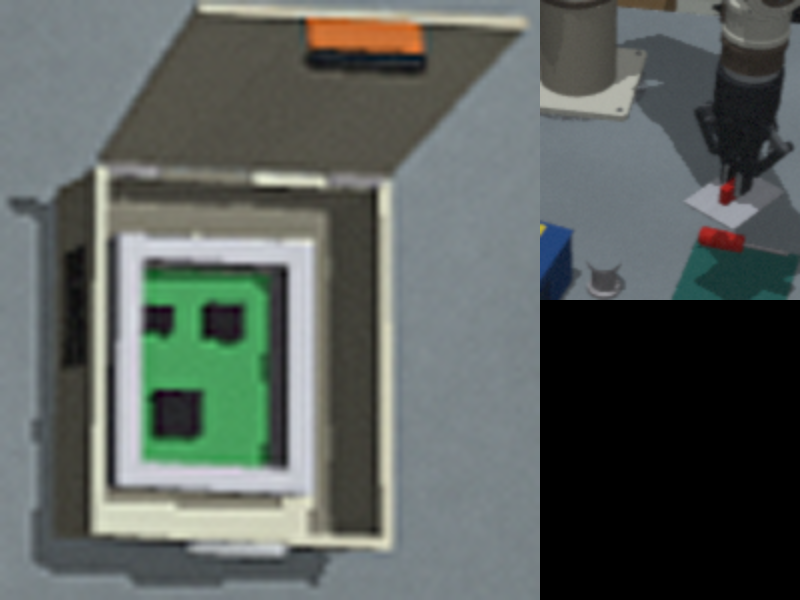

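```bash
python3 - <<'E'
from h import *
t=load("pics/t3.pkl");s=load("pics/s3.pkl")
for nm,P,z in(("open",[(144,262),(289,264),(287,470),(141,466)],.035),("outer",[(117,234),(315,240),(312,493),(114,485)],.035),("rim",[(95,168),(388,180),(391,549),(92,535)],.075)):
    L=np.array([w(t,422+X/6,225+Y/6,z)[:2] for X,Y in P]);a=lambda d:np.degrees(np.arctan2(d[1],d[0]))
    print(nm,L.mean(0).round(4),[np.linalg.norm(L[i]-L[i-1]).round(3) for i in range(4)],"yaws",[round(v,1) for v in(a(L[0]-L[3]),a(L[1]-L[2]),a(L[0]-L[1])-90,a(L[3]-L[2])-90)])
# held lid
def lid(q,off=(0,0)):
    x,y,yaw,z=q;c,si=np.cos(yaw),np.sin(yaw)
    C=np.array([(.05,-.038),(-.05,-.038),(-.05,.038),(.05,.038)]);return np.c_[x+c*C[:,0]-si*C[:,1],y+si*C[:,0]+c*C[:,1],np.full(4,z)]
yaw=2*np.arctan2(.962,.273)-np.pi
print(p(s,lid((.4435,.2895,yaw,.162-.0197+.012)))) 
for X,Y in[(685,203),(735,226),(780,190)]:print("meas",320+(X-540)/2,90+Y/2)
E
```

```text
open [ 0.4685 -0.2867] [np.float64(0.086), np.float64(0.061), np.float64(0.087), np.float64(0.061)] yaws [np.float64(-3.5), np.float64(-3.6), np.float64(-1.0), np.float64(-1.7)]
outer [ 0.4697 -0.2864] [np.float64(0.106), np.float64(0.083), np.float64(0.106), np.float64(0.082)] yaws [np.float64(-3.2), np.float64(-3.8), np.float64(-2.0), np.float64(-2.4)]
rim [ 0.4691 -0.2864] [np.float64(0.15), np.float64(0.12), np.float64(0.15), np.float64(0.12)] yaws [np.float64(-2.9), np.float64(-2.9), np.float64(-2.6), np.float64(-2.8)]
[[391.35585293 189.25144608]
 [417.35755125 171.06519031]
 [442.19048479 183.76458804]
 [416.35708917 202.9170859 ]]
meas 392.5 191.5
meas 417.5 203.0
meas 440.0 185.0
```

Unit A refined: centre (0.469, -0.2865), yaw about -2.7°. The held lid matches prediction within about 1 px. Carrying it over now.

>>> move_arm([
  [[0,-0.04,0,0,0],[0,-0.095,0,6,0],[0,-0.155,0,12,0],[0,-0.215,0,18,0],[0,-0.275,0,24,0]],
])

```text
clock: 12.12
eef_pos: [0.4424, 0.0114, 0.1569]
tool_rot: [0.066, 0.998, -0.018, -0.001]
ft_force: [1.3, -0.7, -0.2]
grip_width: 0.0106
grasp_force: 58.9
```

>>> move_arm([
  [[0.005,-0.06,0,5,0],[0.01,-0.12,0,5,0],[0.015,-0.18,0,5,0],[0.02,-0.24,0,5,0],[0.024,-0.28,0,5,0]],
])

```text
clock: 12.75
eef_pos: [0.4663, -0.2695, 0.1565]
tool_rot: [0.026, 0.999, -0.018, -0.0]
ft_force: [0.3, 1.1, -0.9]
grip_width: 0.0107
grasp_force: 59.1
```

>>> move_arm([
  [[0.0,-0.02,0,0,0],[0,-0.02,0,0,0],[0,-0.02,0,0,0]],
])

```text
clock: 13.12
eef_pos: [0.4665, -0.2854, 0.1571]
tool_rot: [0.024, 1.0, -0.017, -0.0]
ft_force: [0.4, -0.2, -1.4]
grip_width: 0.0106
grasp_force: 59.0
```

```bash
python3 - <<'E'
from pad import *
o=monitor.get_obs();print(o["eef_pos"],o["tool_rot"],o["grip_width"])
c=vision.camera("scene");t=vision.camera("top");s=c["color"];u=t["color"]
im=np.hstack([cv2.resize(s[120:240,140:260],(400,400),interpolation=cv2.INTER_CUBIC),cv2.resize(u[225:325,412:512],(400,400),interpolation=cv2.INTER_CUBIC)])
cv2.imwrite("pics/p1.png",im[...,::-1]);pickle.dump((c,t),open("pics/p1.pkl","wb"))
E
```

```text
[ 0.46648948 -0.28539329  0.15710976] [ 2.39444885e-02  9.99561463e-01 -1.74169598e-02 -4.39607315e-04] 0.010583543172540396
```

View pics/p1.png

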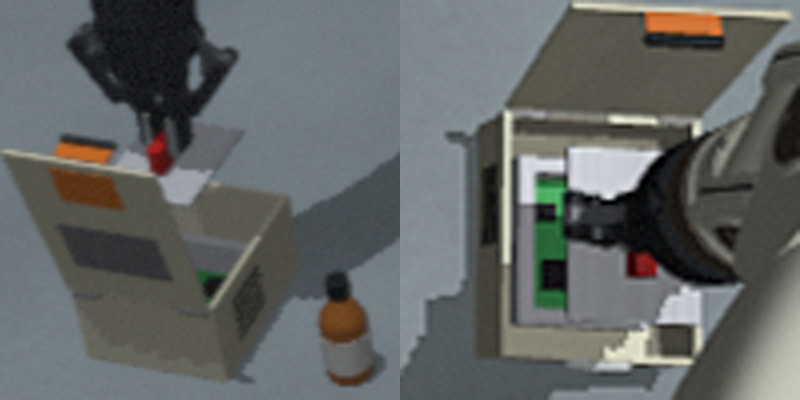

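```bash
python3 - <<'E'
from h import *
c,t=load("pics/p1.pkl")
f=lambda X,Y,z:w(t,412+(X-400)/4,225+Y/4,z)
z=.149
A=f(567,148,z);B=f(567,327,z);print(A,B,np.linalg.norm(A-B),np.degrees(np.arctan2(*(A-B)[1::-1])))
m=(A+B)/2;d=(A-B)/np.linalg.norm(A-B);print("centre",m-.038*np.array([-d[1],d[0],0]))
# predicted scene pixels of right lid corner etc, for tcp-centred lid
E
```

```text
[ 0.51523592 -0.24841101  0.149     ] [ 0.41256304 -0.24344429  0.149     ] 0.10279294111397061 -2.7694809945583376
centre [ 0.46206341 -0.28388326  0.149     ]
```

>>> move_arm([
  [[0.004,-0.002,-0.02,0,0],[0.004,-0.002,-0.05,0,0],[0.004,-0.002,-0.08,0,0],[0.004,-0.002,-0.09,0,0],[0.004,-0.002,-0.09,0,0]],
])

```text
clock: 13.85
eef_pos: [0.4708, -0.2879, 0.0675]
tool_rot: [0.024, 1.0, -0.018, -0.0]
ft_force: [-0.1, -0.2, -1.0]
grip_width: 0.0105
grasp_force: 58.9
```

>>> move_arm([
  [[0,0,-0.004,0,0],[0,0,-0.008,0,0],[0,0,-0.012,0,0],[0,0,-0.015,0,0],[0,0,-0.015,0,0]],
])

```text
clock: 14.48
eef_pos: [0.4706, -0.2886, 0.0523]
tool_rot: [0.024, 1.0, -0.018, -0.0]
ft_force: [-0.9, -0.3, -0.6]
grip_width: 0.0107
grasp_force: 58.9
```

>>> move_arm([
  [[0,0.0005,-0.001,0,0],[0,0.0005,-0.002,0,0],[0,0.0005,-0.003,0,0],[0,0.0005,-0.003,0,0]],
])

```text
clock: 14.98
eef_pos: [0.4708, -0.2882, 0.0496]
tool_rot: [0.024, 1.0, -0.018, 0.0]
ft_force: [0.3, 0.5, -1.7]
grip_width: 0.0102
grasp_force: 58.9
```

>>> move_arm([
  [[0,0,-0.001,0,0],[0,0,-0.002,0,0],[0,0,-0.003,0,0],[0,0,-0.003,0,0]],
])

```text
clock: 15.48
eef_pos: [0.4709, -0.2883, 0.0471]
tool_rot: [0.024, 1.0, -0.018, 0.0]
ft_force: [-1.6, 0.5, 2.1]
grip_width: 0.0103
grasp_force: 59.6
```

Lid is inside the opening at seated height. One more millimetre, then release.

>>> move_arm([
  [[0,0,-0.001,0,0],[0,0,-0.001,0,0],[0,0,-0.001,0,35],[0,0,0,0,35],[0,0,0.002,0,35]],
])

```text
clock: 16.1
eef_pos: [0.4708, -0.2882, 0.0484]
tool_rot: [0.024, 1.0, -0.018, 0.0]
ft_force: [0.6, 0.5, 0.2]
grip_width: 0.0296
grasp_force: 0.0
```

>>> move_arm([
  [[0,0,0.01,0,35],[0,0,0.04,0,35],[0,0,0.09,0,20],[-0.02,0,0.15,0,0],[-0.02,0.06,0.19,0,0]],
])

```text
clock: 16.73
eef_pos: [0.4513, -0.2389, 0.237]
tool_rot: [0.027, 0.999, -0.02, 0.003]
ft_force: [1.7, 0.2, 0.6]
grip_width: -0.0001
grasp_force: 0.0
```

>>> move_arm([
  [[0.0,0.06,0,0,0],[0,0.12,0,0,0],[0,0.16,0,0,0]],
])

```text
clock: 17.1
eef_pos: [0.4507, -0.0743, 0.2341]
tool_rot: [0.024, 1.0, -0.018, 0.001]
ft_force: [0.5, -0.7, 0.9]
grip_width: 0.0002
grasp_force: 0.0
```

```bash
python3 - <<'E'
from pad import *
c=state();t=vision.camera("top");u=t["color"];pickle.dump(t,open("pics/t5.pkl","wb"))
cv2.imwrite("pics/q1.png",cv2.resize(u[225:325,422:512],(540,600),interpolation=cv2.INTER_CUBIC)[...,::-1])
E
```

```text
B area 157 theta 0.0 err 0.9
17.15 [ 0.4505 -0.0708  0.234 ] -0.09075179450782805 [-0.18356652  2.92356807 -0.12862793]
```

View pics/q1.png

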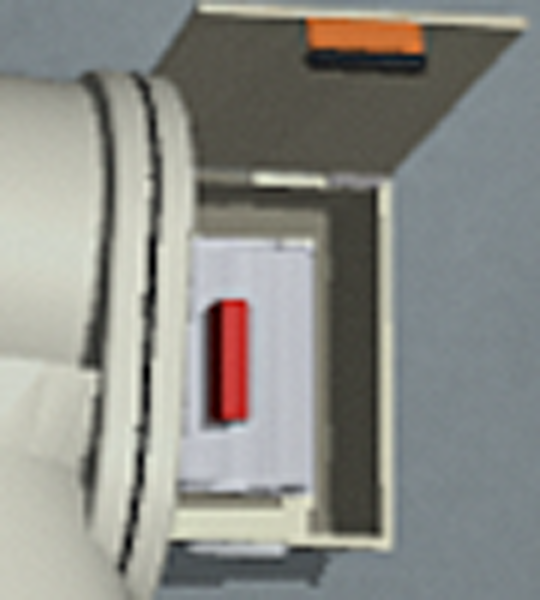

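```bash
python3 - <<'E'
from h import *
t=load("pics/t5.pkl")
L=np.array([w(t,422+X/6,225+Y/6,.063) for X,Y in[(222,300),(248,300),(246,421),(220,421)]]);print(L.round(4),L.mean(0))
E
```

```text
[[ 0.4932 -0.2831  0.063 ]
 [ 0.4932 -0.2937  0.063 ]
 [ 0.4435 -0.2903  0.063 ]
 [ 0.4436 -0.2798  0.063 ]] [ 0.46837211 -0.28671879  0.063     ]
```

Lid measures within 1 mm of the frame's centre. Now around behind the beige cover.

>>> move_arm([
  [[0.04,0,0.03,0,0],[0.09,-0.02,0.04,0,0],[0.14,-0.05,0.04,0,0],[0.17,-0.1,0.04,0,0],[0.17,-0.15,0.04,0,0]],
])

```text
clock: 17.82
eef_pos: [0.6225, -0.2286, 0.2716]
tool_rot: [0.024, 1.0, -0.018, -0.0]
ft_force: [0.2, -0.4, -0.4]
grip_width: -0.0002
grasp_force: 0.0
```

>>> move_arm([
  [[0.0,-0.05,0,0,0],[0.0,-0.073,-0.01,0,0],[0.0,-0.073,-0.05,0,0],[0.0,-0.073,-0.076,0,0],[0.0,-0.073,-0.076,0,0]],
])

```text
clock: 18.45
eef_pos: [0.619, -0.2988, 0.1938]
tool_rot: [0.024, 1.0, -0.017, -0.003]
ft_force: [-0.4, 0.4, -0.0]
grip_width: -0.0001
grasp_force: 0.0
```

```bash
python3 -c "
from pad import *
state()
print(monitor.get_obs()['tool_rot'])"
```

```text
B area 157 theta 0.0 err 0.9
18.5 [ 0.6201 -0.2992  0.1962] -0.38659633724185416 [ 1.2929502  -0.19041845  1.18360193]
[ 0.02429808  0.9995507  -0.01752116 -0.00100831]
```

>>> move_arm([
  [[-0.03,0.006,0,0,0],[-0.05,0.008,0,0,0],[-0.068,0.009,0,0,0],[-0.086,0.01,-0.002,0,0],[-0.104,0.01,-0.007,0,0]],
])

```text
clock: 19.12
eef_pos: [0.5179, -0.2899, 0.193]
tool_rot: [0.024, 1.0, -0.019, 0.003]
ft_force: [-0.3, -0.5, -0.8]
grip_width: -0.0003
grasp_force: 0.1
```

>>> move_arm([
  [[-0.016,0,-0.008,0,0],[-0.032,0.001,-0.017,0,0],[-0.045,0.002,-0.029,0,0],[-0.057,0.002,-0.042,0,0],[-0.066,0.003,-0.057,0,0]],
])

```text
clock: 19.75
eef_pos: [0.4523, -0.2874, 0.1355]
tool_rot: [0.024, 1.0, -0.019, 0.003]
ft_force: [0.3, 0.4, 0.1]
grip_width: -0.0001
grasp_force: 0.2
```

>>> move_arm([
  [[-0.009,0,-0.018,0,0],[-0.02,0,-0.034,0,0],[-0.025,0,-0.042,0,0]],
])

```text
clock: 20.12
eef_pos: [0.4267, -0.287, 0.0923]
tool_rot: [0.024, 1.0, -0.019, 0.001]
ft_force: [0.9, -0.3, 1.1]
grip_width: 0.0005
grasp_force: 0.3
```

>>> move_arm([
  [[-0.002,0,-0.004,0,0],[-0.002,0,-0.008,0,0],[-0.002,0,-0.012,0,0],[-0.002,0,-0.016,0,0],[-0.002,0,-0.018,0,0]],
])

```text
clock: 20.75
eef_pos: [0.4252, -0.2872, 0.079]
tool_rot: [0.024, 1.0, -0.02, 0.002]
ft_force: [-13.9, 9.3, 44.2]
grip_width: -0.0002
grasp_force: 22.2
```

>>> move_arm([
  [[0,0,0,0,0],[0,0,0.05,0,0],[0,0.0,0.1,0,0],[-0.05,0.05,0.13,0,0],[-0.1,0.1,0.15,0,0]],
])

```text
clock: 21.38
eef_pos: [0.3416, -0.2035, 0.2178]
tool_rot: [0.025, 1.0, -0.019, 0.002]
ft_force: [0.9, 1.6, 1.2]
grip_width: -0.0001
grasp_force: 0.0
```

```bash
python3 - <<'E'
from pad import *
c=state();s=c["color"]
cv2.imwrite("pics/f.png",cv2.resize(s[100:320,130:530],(800,440))[...,::-1])
E
```

```text
A area 132 theta 0.0 err 1.2
B area 158 theta 0.0 err 0.9
21.425 [ 0.3354 -0.1986  0.2189] -0.4634724812547572 [-7.53912449  5.48009031 -0.8839864 ]
```

View pics/f.png

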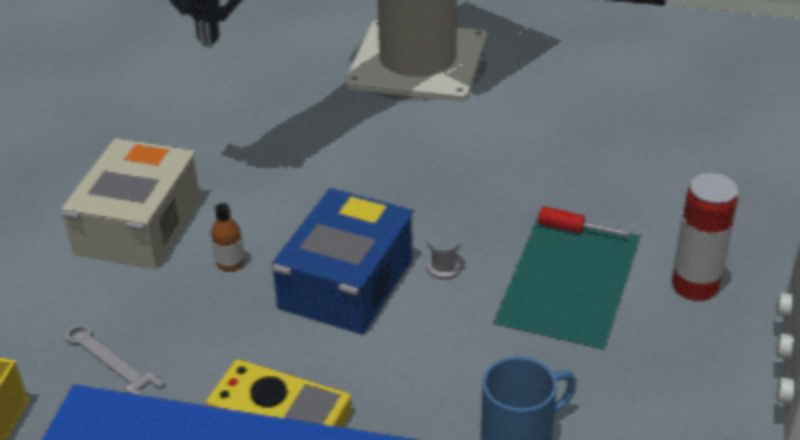

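Both covers read 0.0 rad and look flat shut. Nothing else on the bench has moved and the fingers are clear.

```bash
python3 -c "
from workcell import job
print(job.job_done())"
```

```text
the job is handed in; nothing more can be done
None
```

I set the lid in the beige unit, within about 1 mm of the frame's centre. Both covers are pressed shut (0.0 rad in the last image), the other items look undisturbed, and the job is handed in; the hand-in gave no verdict.

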